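# Square the board carrier into the test fixture

### The job

Without gripping or lifting it, push the black board carrier over the aluminium plate until its far edge lies flush along the dark fence and its end lies against the yellow stop (not the grey one), and leave it there with the fingers clear. Push only on the black frame, never touching the green board or its components, and leave everything else on the bench where it is.

Things in the scene. Friction and masses are not known exactly. Their poses are not given: they have to be found in the camera images.
- fixture: Fixed fixture. Origin on the bench; +x points at the fence, y runs along it. Aluminium plate: x -130 to 120, y -200 to 200 mm, top 8 mm above the bench. Dark steel fence along the plate's whole far (+x) side, 20 mm thick, top 30 mm above the bench; its working face (looks to -x) is at x = 90 mm. Place and yaw vary.
- carrier: Loose black frame 100 (x) x 130 (y) x 16 mm high, rim 10 mm wide, holding a green board; 0.35 to 0.7 kg, slides at some 2 to 7 N. Origin: centre of its underside. Starts on the plate, turned up to 12 degrees from the fixture. Its +x long side goes to the fence, a short side to the yellow stop; seated, its origin is 50 mm from the fence face and 80 mm along y from the yellow stop's origin.
- board: Green circuit board fixed in the carrier, not to be touched; same origin and axes as the carrier. 80 x 110 mm, its top 14.5 mm above the carrier's underside (1.5 mm below the rim). Port cages, connectors and a can on it rise to at most 27.5 mm, all at least 12 mm inside the carrier's outer edges.
- stop_yellow: Fixed yellow block on the plate, 90 (x) x 30 (y) x 22 mm high, same yaw as the fixture: the stop to use. Origin: centre of its underside, at x = 40 mm and y = +180 or -180 mm in the fixture (left or right end, varies). Its working face looks to the plate's middle, 15 mm from its origin.
- stop_grey: Fixed grey block, the same size, at the other end of the plate: not to be used.
- heatsink: Loose aluminium finned heat sink 40 x 40 x 25 mm on a near corner of the plate; a bystander. Origin at the centre of its underside.
- capacitor: Loose blue can capacitor 25 mm diameter, 30 mm high, standing on the other near corner of the plate; a bystander. Origin at the centre of its underside.
- probe_red: Loose red and yellow test probe, about 145 mm long with its needle, 20 mm wide, 15 mm high, lying beyond the fence; a bystander.
- probe_blue: Loose blue and yellow test probe, same size, lying beyond the fence; a bystander.
- screwdriver: Loose orange screwdriver, 180 mm long, lying left of the fixture; a bystander.
- tray: Loose blue parts tray 120 x 90 x 30 mm right of the fixture; a bystander.
- pot: Loose small brass bowl, 56 mm across, 35 mm high, right of the fixture; a bystander.
There are look-alikes about, which are no part of the job. There is more than one size of the carrier; the job needs the middle-sized.

How it is judged:
At the end, for the whole second after the job is handed in: The carrier lies flat and still on the plate, its far side within 2.5 mm of the fence and its end within 2.5 mm of the yellow stop, square to the fence within 0.025 rad (1.4 degrees) (x of carrier in the frame of fixture above 0.0375 m and y of carrier in the frame of stop_yellow between -0.0825 and 0.0825 m and y of carrier in the frame of fixture between -0.12 and 0.12 m and angle between the x axis of carrier and the x axis of fixture, either way round below 0.025 rad and height (world z) of carrier below 0.0105 m and angle between carrier's own z axis and vertical below 0.03 rad and linear speed of carrier below 0.01 m/s); the robot touches nothing.
It fails at once if the carrier is lifted or tipped (its centre more than 6 mm off the plate, or tilted more than 0.12 rad) (height (world z) of carrier above 0.014 m or angle between carrier's own z axis and vertical above 0.12 rad).
It fails at once if the robot touches the green board or its components (over 1 N) (contact force between any of the fingers, the arm and board above 1 N).
It fails at once if a bystander is moved more than 20 mm (distance of any of heatsink, capacitor, probe_red, probe_blue, screwdriver, tray, pot from where it was at the start of the episode above 0.02 m).
It also fails if it takes over 72 s, if anything falls off the work surface, if the arm or the gripper's body presses on something with over 40 N, if the wrist force passes 120 N, or if a joint passes its speed limit or range.

### The arm

A 7-joint arm with a two-finger parallel gripper is mounted at the origin on the work surface. World frame = base frame: x ahead of the robot, y to its left, z up, the work surface at z = 0. Lengths are in m, angles in rad, forces in N, time in s.
With the tool pointing down it reaches from about 0.425 to 0.925 m from the base axis. Payload 6.8 kg.
Tool frame: the origin (TCP) lies at the very end of the fingers, on their centre line; the grasp point (between the pads) lies 19 mm behind it; z points along the fingers, y is the line along which they close (so a half turn about z gives the same grasp; the last joint's range is limited). The gripper opens to 85 mm and grips with 20 to 120 N. Pads are 22 mm wide; open, the fingers measure 114 mm over their backs; the gripper's body (76 mm by 85 mm) begins 54 mm behind the grasp point. The pads swing forward as they close: fully open they stand 13 mm farther back than shut.
Start: joints at [1.058, 0.477, 0.022, 1.555, -0.011, 1.109, -0.083], TCP at [0.266, -0.62, 0.231] pointing down, gripper open.
Joint ranges: [-2.96, 2.96], [-0.34, 2.1], [-1.41, 1.46], [0.24, 2.44], [-1.37, 4.51], [0.17, 1.92], [-2.96, 2.96]. Speed limits (rad/s): [2.39, 2.39, 3.14, 3.14, 3.14, 3.14, 3.14].

### API

Orientations are given as a rotation vector (axis times angle).
In Python, from bench import r gives the robot as it stands. The module is installed in compiled form; this text tells all that it offers.
- The arm moves only by the tool servo_tool, never from a script. Its argument "commands" is a list of rows, each a list of 7 numbers: the turn, a rotation vector about the world's x, y, z in degrees, then the shift along the world's x, y, z in mm, then the closure, from 0 (fully open) to 1 (shut). A call has 1 to 5 rows; each row is the pose to reach, as a shift and turn from the pose commanded when the call began; what a row does not reach only later rows make up. A row lasts 1/12 s, in which the tool goes at most 41.7 mm and 7.16 degrees, less where a joint would pass 70% of its speed; a pose out of reach is approached as far as the arm can. A call with a gripper value outside its range is refused whole. The fingers move at their own pace and stop on an object; "force" is the grip in N (left out, the last holds). Time passes only in rows, so rows that repeat a pose let the fingers close. It gives the time, the measured TCP pose, the force, the opening and the grip force at its end, in the units of the state.
- r.get_obs(): the state, without advancing time (a new reading comes with each control period).
- r.grab_frame(name): name is "scene" or "top"; returns (picture, depth): 384x512x3 uint8, blue, green, red; 384x512 float32, m along the optical axis (not along the pixel's ray), 0 where there is no reading.
- r.camera_info(name): a dict with "vertical_fov" (degrees; the focal length in pixels is half the picture's height over the tangent of half this angle, whatever the lens; pixels are square), "cx", "cy" (the principal point, pixels), "cam_to_world" (4x4, takes a point from camera to world coordinates). Camera axes: x right, y up, looking along -z (the intrinsics and any distortion apply to the point x, -y, -z); pixel columns grow to the right and rows downward; lengths in m; the calibration is good to about 2 mm. A picture is of the moment at which its call begins. camera_info takes no time and is no camera call.
- r.hand_in(): hands the job in; it is judged then, once.
The state is a dict: "clock": time; "joints": joint angles; "qvel": joint speeds; "tau": joint torques, N m; "tcp_pos": TCP position; "orientation": TCP orientation; "contact_force": force on the tool from outside, world axes, zero at the start; "moment": the same for the moment, N m; "grip_width": finger opening in m; "gripper_force": force on a finger pad.
Only numpy, scipy, OpenCV 4.12 (cv2) and the standard library are available. Lean on these libraries where they do the work, as an engineer would, in place of code of your own. Each camera call takes 0.05 s, during which the arm holds its last target. There are 200 camera calls.

## Working session

There is one attempt and no reset: what is moved stays moved. The work goes in short steps, Python scripts to look and compute and a tool call to move; the robot and the scene stay as the last step left them, time stands still between calls to the robot, and variables do not carry over. Pictures are saved under pics/ and viewed, at most 10 in all, crops included, and the job is handed in when it is done.

Besides the shell and the picture viewer there is one more tool, called as name(argument=value, ...) on one line, values as JSON. servo_tool: Moves the arm, as the interface text tells. Its arguments: {"type":"object","properties":{"commands":{"type":"array"},"force":{"type":"number"}},"required":["commands"]}

```bash
mkdir -p pics; cat > h.py <<'E'
import numpy as np, cv2
from bench import r
def px2w(name,depth,pts,info=None):
    i=r.camera_info(name); f=192/np.tan(np.radians(i["vertical_fov"])/2); T=np.array(i["cam_to_world"]); out=[]
    for u,v in pts:
        d=depth[int(round(v)),int(round(u))]
        out.append((T@[ (u-i["cx"])/f*d, -(v-i["cy"])/f*d, -d,1])[:3])
    return np.array(out)
def px2z(name,pts,z):
    i=r.camera_info(name); f=192/np.tan(np.radians(i["vertical_fov"])/2); T=np.array(i["cam_to_world"]); out=[]
    for u,v in pts:
        d=T[:3,:3]@[(u-i["cx"])/f,-(v-i["cy"])/f,-1]; o=T[:3,3]
        out.append(o+d*(z-o[2])/d[2])
    return np.array(out)
E
python3 - <<'E'
from h import *
for n in("top","scene"):
    p,d=r.grab_frame(n); cv2.imwrite(f"pics/{n}0.png",p); np.save(f"pics/{n}0.npy",d); print(r.camera_info(n))
cv2.imwrite("pics/top0b.png",cv2.resize(cv2.imread("pics/top0.png"),(800,600),interpolation=cv2.INTER_CUBIC))
print(r.get_obs())
E
```

```text
{'vertical_fov': 43.3432277521809, 'cx': 256.7840441614876, 'cy': 192.02141591484326, 'cam_to_world': array([[ 0.00933759,  0.98984115, -0.14187074,  0.33493098],
       [-0.99986519,  0.01115857,  0.0120453 ,  0.00570981],
       [ 0.01350601,  0.14173914,  0.9898119 ,  1.40657459],
       [ 0.        ,  0.        ,  0.        ,  1.        ]])}
{'vertical_fov': 53.988560344721044, 'cx': 257.3153301172138, 'cy': 180.47854017320537, 'cam_to_world': array([[ 0.07825787, -0.68811755,  0.72136672,  1.28931026],
       [ 0.99670414,  0.03849506, -0.07140725, -0.07361579],
       [ 0.02136752,  0.72457738,  0.68886215,  0.80538892],
       [ 0.        ,  0.        ,  0.        ,  1.        ]])}
{'clock': 0.1, 'joints': array([ 1.05791391,  0.47774121,  0.02234141,  1.5563442 , -0.01149818,
        1.10929554, -0.08310724]), 'qvel': array([-1.38575116e-05, -2.10642820e-03,  1.04703234e-03, -2.70370638e-03,
       -2.76195085e-04, -9.05899013e-05,  7.04444003e-04]), 'tau': array([ 4.85373224e-03, -5.97755814e+01,  1.61396764e+00, -2.81951022e+01,
        1.28952228e-02,  5.04962954e-03,  2.85437397e-05]), 'tcp_pos': array([ 0.265609  , -0.61996839,  0.23041051]), 'orientation': array([-3.07589939e+00, -6.31200441e-01,  7.10825826e-04]), 'contact_force': array([-0.42507532,  0.18628276,  0.2286868 ]), 'moment': array([-0.01111431, -0.02198116,  0.00416264]), 'gripper_force': 0.0, 'grip_width': 0.08538613995142284}
```

View pics/top0b.png

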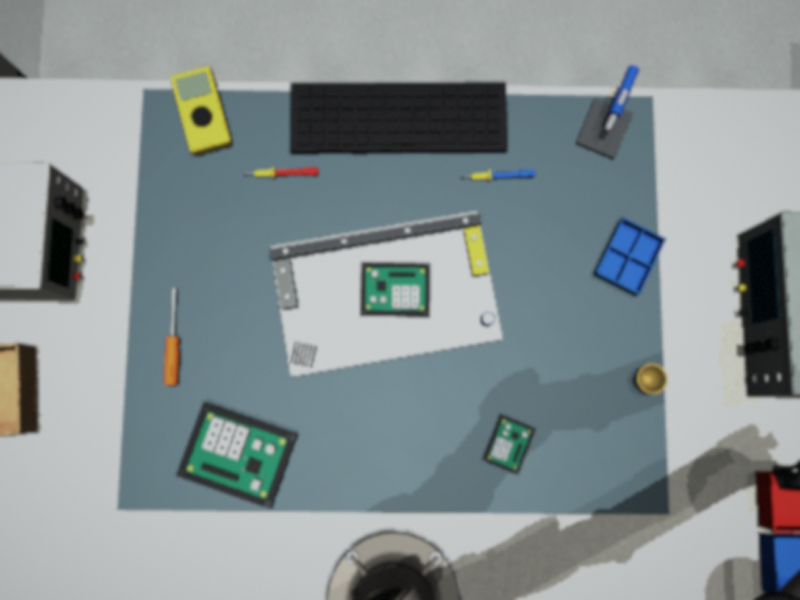

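View pics/scene0.png

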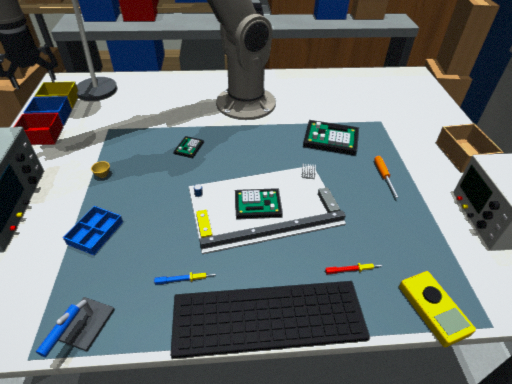

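Top view (800x600 picture): the carrier candidates are the large one at (238,455), the middle one on the plate at (395,289) and the small one at (510,443). By size, and because it lies on the plate, I choose the middle one. The yellow stop is at (477,250), on the right end; the grey stop is at (286,284); the fence is at (375,235). I'll check with a close crop.

```bash
python3 - <<'E'
import cv2
p=cv2.imread("pics/top0.png")[128:248,165:325]
cv2.imwrite("pics/crop0.png",cv2.resize(p,(800,600),interpolation=cv2.INTER_CUBIC))
E
```

```text
(no output)
```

View pics/crop0.png

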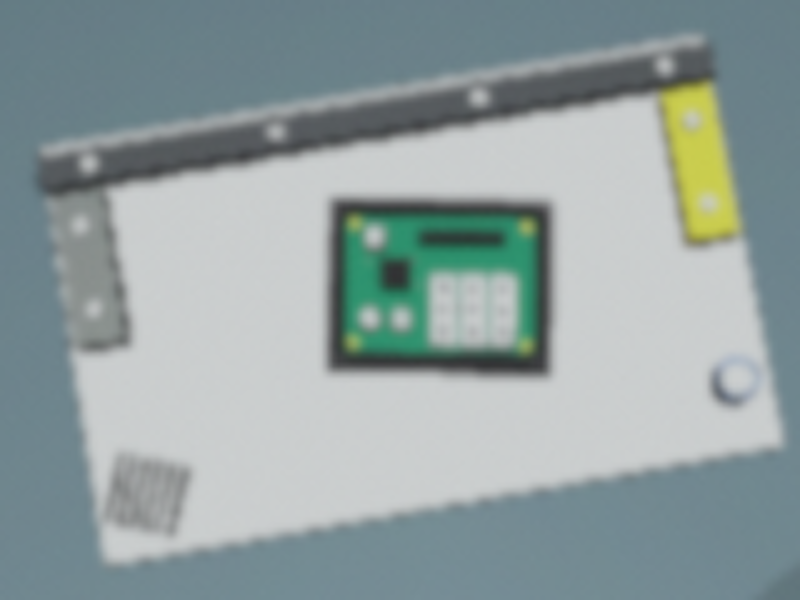

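The crop confirms it: one mid-sized carrier on the plate, corners at about (332,200), (551,202), (549,375), (330,370). The fence screws run (89,163)…(665,65) and the yellow stop is at (700,162), on the right.

```bash
cat > fit.py <<'E'
from h import *
from scipy.optimize import least_squares
def W(pts,z): 
    P=(np.array(pts,float)+.5)/5-.5+[165,128]
    return px2z("top",P,z)[:,:2]*1000
fs=W([(89,163),(276,132),(479,97),(665,65)],.03)
ys=W([(692,120),(709,203)],.03); gs=W([(80,225),(93,309)],.03)
pc=W([(104,563),(783,445)],.008)
def inv(q,p): 
    c,s=np.cos(q[2]),np.sin(q[2]); return (p-q[:2])@np.array([[c,-s],[s,c]])
def res(q):
    a=inv(q,fs);b=inv(q,ys);g=inv(q,gs);c=inv(q,pc)
    return np.r_[a[:,0]-100,b[:,1]+180,g[:,1]-180,(c-[[-130,200],[-130,-200]]).ravel()]
F=least_squares(res,[600,0,.1]).x
def fx2w(p):
    c,s=np.cos(F[2]),np.sin(F[2]); return np.array(p)@np.array([[c,s],[-s,c]])+F[:2]
E
python3 - <<'E'
from fit import *
np.set_printoptions(precision=2,suppress=True)
print(F,np.degrees(F[2]),res(F)); print(fs,ys)
C=W([(332,200),(551,202),(549,375),(330,370)],.024)
f=inv(F,C); print("corners world",C,"fix",f,"centre",f.mean(0),C.mean(0))
for i in range(4): e=f[(i+1)%4]-f[i]; print(np.hypot(*e),np.degrees(np.arctan2(e[1],e[0])))
d=np.load("pics/top0.npy")
for u,v,z in[(430,440,8),(375,150,30)]:
    U=[( u/5+165,v/5+128)]; print(px2w("top",d,U)*1000, px2z("top",U,z/1000)*1000)
cap=W([(738,378)],.038);print("cap",inv(F,cap),"hs",inv(F,W([(147,493)],.033)))
E
```

```text
[556.14  20.44   0.18] 10.533242371508013 [-0.42 -0.78 -0.39 -0.06 -0.09 -0.62  0.41  0.5   1.15 -0.73  0.5   0.53]
[[ 623.01  205.52]
 [ 642.72   97.56]
 [ 665.04  -20.35]
 [ 685.59 -129.07]] [[ 652.87 -144.75]
 [ 603.71 -154.43]]
corners world [[604.04  64.59]
 [604.38 -62.94]
 [502.86 -62.2 ]
 [504.37  64.05]] fix [[ 55.16  34.65]
 [ 32.18 -90.79]
 [-67.49 -71.5 ]
 [-42.92  52.34]] centre [ -5.77 -18.83] [553.91   0.88]
127.52510995571284 -100.37990255974682
101.5211770944625 169.0475138170048
126.25830779430312 78.77886101378304
99.66276087406408 -10.227049538087558
[[464.78   4.83   9.07]] [[464.88   4.83   8.  ]]
[[636.63  39.23   6.49]] [[631.57  38.67  30.  ]]
cap [[ -89.32 -176.64]] hs [[-95.58 166.12]]
```

Fixture: origin (556, 20) mm, yaw 10.5°, fit residuals about 1 mm. The carrier sits at fixture (-6,-19) with yaw about -10.5°, and the target is (40,-100). Plan: push +x with the partly open, squared fingers on the near rim, then push -y from the left end.

servo_tool(commands=[[0, 0, -2.5, 10, 30, 0, 0.4], [0, 0, -5, 20, 60, 0, 0.4], [0, 0, -7.5, 30, 90, 0, 0.4], [0, 0, -10, 40, 120, 0, 0.4], [0, 0, -12.7, 50, 150, 0, 0.4]])

```text
clock: 0.52
tcp_pos: [0.3159, -0.4687, 0.2308]
orientation: [-3.128, -0.284, 0.001]
contact_force: [0.3, 0.8, -0.1]
grip_width: 0.0512
gripper_force: 0.0
```

servo_tool(commands=[[0, 0, 0, 10, 30, 0, 0.4], [0, 0, 0, 20, 60, 0, 0.4], [0, 0, 0, 30, 90, 0, 0.4], [0, 0, 0, 40, 120, 0, 0.4], [0, 0, 0, 50, 150, 0, 0.4]])

```text
clock: 0.93
tcp_pos: [0.3658, -0.3188, 0.2311]
orientation: [-3.128, -0.287, 0.001]
contact_force: [1.0, 0.3, 0.1]
grip_width: 0.0514
gripper_force: 0.0
```

servo_tool(commands=[[0, 0, 0, 10, 30, 0, 0.4], [0, 0, 0, 20, 60, 0, 0.4], [0, 0, 0, 30, 90, 0, 0.4], [0, 0, 0, 40, 120, 0, 0.4], [0, 0, 0, 50, 150, 0, 0.4]])

```text
clock: 1.35
tcp_pos: [0.4158, -0.1689, 0.2312]
orientation: [3.128, 0.287, -0.0]
contact_force: [1.0, -0.7, 0.4]
grip_width: 0.0512
gripper_force: 0.0
```

servo_tool(commands=[[0, 0, 0, 10, 30, 0, 0.4], [0, 0, 0, 20, 60, 0, 0.4], [0, 0, 0, 30, 90, 0, 0.4], [0, 0, 0, 40, 120, 0, 0.4], [0, 0, 0, 45, 157, 0, 0.4]])

```text
clock: 1.77
tcp_pos: [0.4614, -0.0131, 0.2312]
orientation: [3.128, 0.284, 0.0]
contact_force: [0.4, 0.0, -0.2]
grip_width: 0.0513
gripper_force: 0.0
```

servo_tool(commands=[[0, 0, 0, 0, 0, -40, 0.4], [0, 0, 0, 0, 0, -80, 0.4], [0, 0, 0, 0, 0, -120, 0.4], [0, 0, 0, 0, 0, -160, 0.4], [0, 0, 0, 0, 0, -180, 0.4]])

```text
clock: 2.18
tcp_pos: [0.458, -0.0135, 0.0474]
orientation: [-3.128, -0.288, 0.009]
contact_force: [0.2, 0.4, 0.0]
grip_width: 0.0516
gripper_force: 0.0
```

servo_tool(commands=[[0, 0, 0, 0, 0, -20, 0.4], [0, 0, 0, 0, 0, -32, 0.4], [0, 0, 0, 0, 0, -40, 0.4], [0, 0, 0, 0, 0, -40, 0.4]])

```text
clock: 2.52
tcp_pos: [0.4597, -0.0135, 0.0099]
orientation: [-3.128, -0.288, 0.005]
contact_force: [-0.1, 0.0, -0.1]
grip_width: 0.0512
gripper_force: 0.0
```

servo_tool(commands=[[0, 0, 0, 0, 0, -1.5, 0.4], [0, 0, 0, 0, 0, -3, 0.4], [0, 0, 0, 0, 0, -3, 0.4]])

```text
clock: 2.77
tcp_pos: [0.4615, -0.0135, 0.0089]
orientation: [3.128, 0.287, 0.002]
contact_force: [0.0, 0.1, -0.5]
grip_width: 0.0513
gripper_force: 0.0
```

```bash
python3 - <<'E'
from fit import *
o=r.get_obs(); print(o['tcp_pos'],inv(F,o['tcp_pos'][:2]*1000),o['contact_force'])
p,d=r.grab_frame("scene"); cv2.imwrite("pics/s1.png",cv2.resize(p[130:280,150:350],(800,600),interpolation=cv2.INTER_CUBIC))
E
```

```text
[ 0.46145998 -0.01349439  0.00894204] [-99.28727943 -16.05442314] [ 0.00430527  0.12906459 -0.4713725 ]
```

View pics/s1.png

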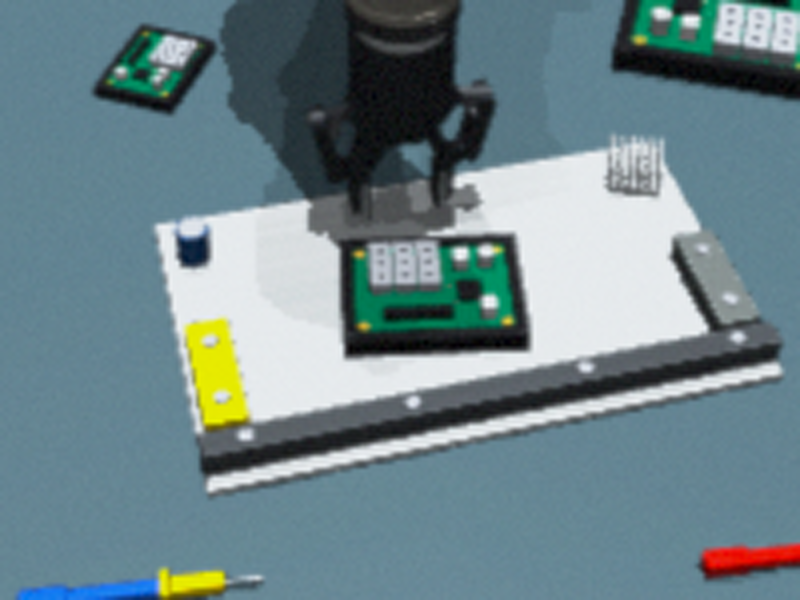

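The fingers are down behind the near rim at (400,205), just right of its middle, with nothing else near. Now the +x push.

servo_tool(commands=[[0, 0, 0, 5.9, 1.1, 0, 0.4], [0, 0, 0, 11.8, 2.2, 0, 0.4], [0, 0, 0, 17.7, 3.3, 0, 0.4], [0, 0, 0, 23.6, 4.4, 0, 0.4], [0, 0, 0, 29.5, 5.5, 0, 0.4]])

```text
clock: 3.23
tcp_pos: [0.491, -0.0079, 0.0084]
orientation: [3.128, 0.287, -0.0]
contact_force: [-4.9, -1.1, 3.8]
grip_width: 0.0514
gripper_force: 2.1
```

servo_tool(commands=[[0, 0, 0, 5, 0.9, 0, 0.4], [0, 0, 0, 10, 1.8, 0, 0.4], [0, 0, 0, 15, 2.8, 0, 0.4], [0, 0, 0, 20, 3.7, 0, 0.4], [0, 0, 0, 24, 4.5, 0, 0.4]])

```text
clock: 3.65
tcp_pos: [0.5126, -0.0048, 0.0077]
orientation: [3.127, 0.285, -0.008]
contact_force: [-5.2, -3.0, 4.7]
grip_width: 0.0509
gripper_force: 2.7
```

servo_tool(commands=[[0, 0, 0, 3, 0.6, 0, 0.4], [0, 0, 0, 6, 1.1, 0, 0.4], [0, 0, 0, 9, 1.7, 0, 0.4], [0, 0, 0, 12, 2.2, 0, 0.4], [0, 0, 0, 14, 2.6, 0, 0.4]])

```text
clock: 4.07
tcp_pos: [0.5262, -0.0019, 0.0077]
orientation: [3.127, 0.286, -0.008]
contact_force: [-7.0, -2.4, 3.6]
grip_width: 0.0515
gripper_force: 3.2
```

```bash
python3 - <<'E'
from fit import *
o=r.get_obs(); print(o['tcp_pos'],inv(F,o['tcp_pos'][:2]*1000),o['contact_force'])
E
```

```text
[ 0.52621439 -0.00187076  0.00766674] [-33.49918068 -16.46415846] [-6.95215458 -2.42098636  3.64359001]
```

servo_tool(commands=[[0, 0, 0, -4, -0.7, 0, 0.4], [0, 0, 0, -4, -0.7, 4, 0.4], [0, 0, 0, 0, 0, 4, 0.4], [0, 0, 0, 3, 0.6, 4, 0.4], [0, 0, 0, 6, 1.1, 4, 0.4]])

```text
clock: 4.48
tcp_pos: [0.5323, -0.0002, 0.0121]
orientation: [3.128, 0.287, -0.008]
contact_force: [-9.0, -0.9, 8.6]
grip_width: 0.0511
gripper_force: 4.7
```

servo_tool(commands=[[0, 0, 0, 1.5, 0.3, 0, 0.4], [0, 0, 0, 3, 0.6, 0, 0.4], [0, 0, 0, 4.5, 0.8, 0, 0.4], [0, 0, 0, 5, 0.9, 0, 0.4], [0, 0, 0, 5, 0.9, 0, 0.4]])

```text
clock: 4.9
tcp_pos: [0.5376, 0.0008, 0.012]
orientation: [3.128, 0.287, -0.006]
contact_force: [-6.0, -2.1, 3.7]
grip_width: 0.0515
gripper_force: 3.1
```

```bash
python3 - <<'E'
from fit import *
o=r.get_obs(); print(o['tcp_pos'],inv(F,o['tcp_pos'][:2]*1000),o['contact_force'])
p,d=r.grab_frame("top"); cv2.imwrite("pics/c1.png",cv2.resize(p[128:248,165:325],(800,600),interpolation=cv2.INTER_CUBIC))
E
```

```text
[0.53763055 0.00077868 0.01202926] [-21.79105929 -15.94629925] [-5.98472685 -2.13606136  3.67253131]
```

View pics/c1.png

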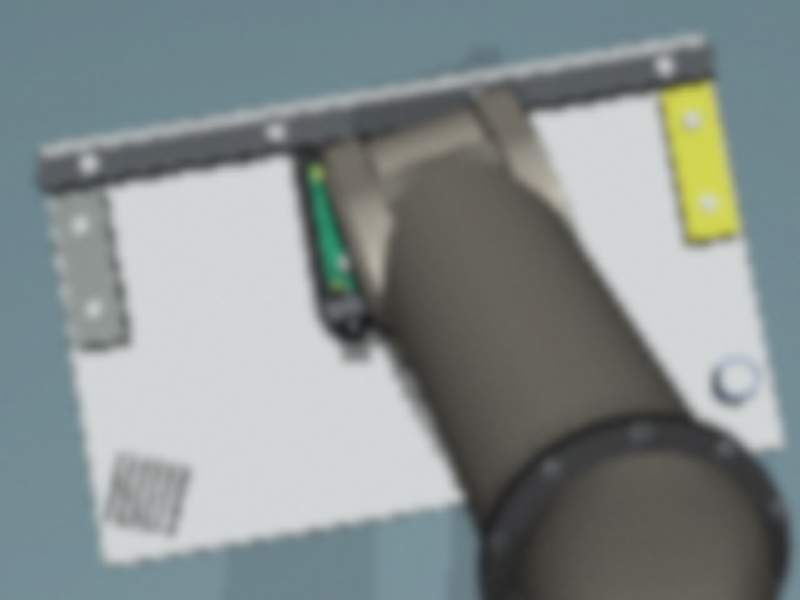

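The carrier's left edge now runs from (297,155) to about (325,310), square with the fixture and near the fence. I'll press on until the force rises.

servo_tool(commands=[[0, 0, 0, 0.7, 0.1, 0, 0.4], [0, 0, 0, 1.4, 0.3, 0, 0.4], [0, 0, 0, 2, 0.4, 0, 0.4], [0, 0, 0, 2, 0.4, 0, 0.4]])

```text
clock: 5.28
tcp_pos: [0.5393, 0.0011, 0.012]
orientation: [3.128, 0.287, -0.007]
contact_force: [-6.9, -1.8, 4.5]
grip_width: 0.0514
gripper_force: 3.5
```

```bash
python3 - <<'E'
from fit import *
o=r.get_obs(); print(inv(F,o['tcp_pos'][:2]*1000),o['contact_force'])
print(inv(F,W([(297,155),(320,305)],.024)))
E
```

```text
[-20.08993589 -15.98429669] [-6.92808714 -1.79344545  4.45353402]
[[84.99300438 50.31268592]
 [-4.58534123 51.74633507]]
```

servo_tool(commands=[[0, 0, 0, 1, 0.2, 0, 0.4], [0, 0, 0, 2, 0.4, 0, 0.4], [0, 0, 0, 2, 0.4, 0, 0.4]])

```text
clock: 5.53
tcp_pos: [0.5395, 0.0011, 0.0117]
orientation: [3.127, 0.287, -0.013]
contact_force: [-11.8, -1.2, 9.7]
grip_width: 0.0513
gripper_force: 5.8
```

servo_tool(commands=[[0, 0, 0, 1, 0.2, 0, 0.4], [0, 0, 0, 2, 0.4, 0, 0.4], [0, 0, 0, 2, 0.4, 0, 0.4]])

```text
clock: 5.78
tcp_pos: [0.5396, 0.0011, 0.0115]
orientation: [3.126, 0.287, -0.019]
contact_force: [-15.8, -1.7, 13.2]
grip_width: 0.051
gripper_force: 8.1
```

Seated on the fence: the force rose with no further travel. Back off, lift and move round to the left end.

servo_tool(commands=[[0, 0, 0, -8, -1.5, 0, 0.4], [0, 0, 0, -24.6, -4.6, 0, 0.4], [0, 0, 0, -24.6, -4.6, 20, 0.4], [0, 0, 0, -24.6, -4.6, 55, 0.4], [0, 0, 0, -24.6, -4.6, 90, 0.4]])

```text
clock: 6.2
tcp_pos: [0.5205, -0.002, 0.1028]
orientation: [-3.128, -0.288, 0.002]
contact_force: [0.8, 0.2, -0.4]
grip_width: 0.0515
gripper_force: 0.0
```

servo_tool(commands=[[0, 0, 7, 10, 22, 0, 0.4], [0, 0, 14, 20, 44, 0, 0.4], [0, 0, 21, 30, 66, 0, 0.4], [0, 0, 28, 40, 88, 0, 0.4], [0, 0, 35, 60, 110, 0, 0.4]])

```text
clock: 6.62
tcp_pos: [0.5807, 0.1092, 0.1028]
orientation: [-2.893, -1.224, -0.001]
contact_force: [0.0, -0.0, 0.5]
grip_width: 0.0513
gripper_force: 0.0
```

servo_tool(commands=[[0, 0, 7, 0, 0, 0, 0.4], [0, 0, 14, 0, 0, 0, 0.4], [0, 0, 21, 0, 0, 0, 0.4], [0, 0, 28, 0, 0, 0, 0.4], [0, 0, 35, 0, 0, 0, 0.4]])

```text
clock: 7.03
tcp_pos: [0.5818, 0.1082, 0.1027]
orientation: [2.391, 2.037, 0.003]
contact_force: [-0.4, -0.5, -0.0]
grip_width: 0.051
gripper_force: 0.0
```

servo_tool(commands=[[0, 0, 7, 0, 0, 0, 0.4], [0, 0, 14, 0, 0, 0, 0.4], [0, 0, 20, 0, 0, 0, 0.4], [0, 0, 20, 0, 0, 0, 0.4]])

```text
clock: 7.37
tcp_pos: [0.5816, 0.1079, 0.1025]
orientation: [2.005, 2.418, 0.003]
contact_force: [-0.5, -0.4, 0.1]
grip_width: 0.0511
gripper_force: 0.0
```

```bash
python3 - <<'E'
from fit import *
from scipy.spatial.transform import Rotation as R
o=r.get_obs(); print(o['tcp_pos'],inv(F,o['tcp_pos'][:2]*1000),o['contact_force'],o['joints'])
M=R.from_rotvec(o['orientation']).as_matrix(); print(np.degrees(np.arctan2(M[1,0],M[0,0])),M[:,2])
p,d=r.grab_frame("scene"); cv2.imwrite("pics/s2.png",cv2.resize(p[130:280,150:350],(800,600),interpolation=cv2.INTER_CUBIC))
E
```

```text
[0.58158964 0.10790495 0.10249028] [41.01059965 81.3387999 ] [-0.5107603  -0.36218356  0.07273206] [ 0.22478475  0.5869051  -0.6868901   1.83384165  0.46903308  0.88754205
 -0.49719746]
100.66817930937103 [ 0.00124676  0.00120199 -0.9999985 ]
```

View pics/s2.png

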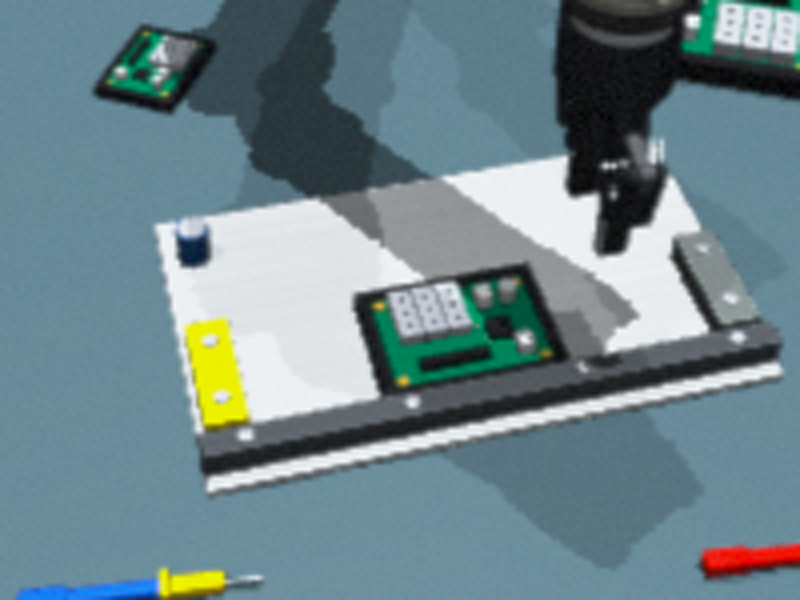

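The carrier is flush along the fence at (470,390) and the tool is high left of its end, aligned within 0.2°. Descend and push -y.

servo_tool(commands=[[0, 0, 0, -2.9, -0.5, -35, 0.4], [0, 0, 0, -2.9, -0.5, -65, 0.4], [0, 0, 0, -2.9, -0.5, -83, 0.4], [0, 0, 0, -2.9, -0.5, -90, 0.4], [0, 0, 0, -2.9, -0.5, -90, 0.4]])

```text
clock: 7.83
tcp_pos: [0.577, 0.1072, 0.0109]
orientation: [-2.01, -2.412, 0.003]
contact_force: [-0.6, -0.1, 0.6]
grip_width: 0.0513
gripper_force: 0.0
```

servo_tool(commands=[[0, 0, 0, 0.9, -5, 0, 0.4], [0, 0, 0, 1.8, -10, 0, 0.4], [0, 0, 0, 2.8, -15, 0, 0.4], [0, 0, 0, 3.7, -20, 0, 0.4], [0, 0, 0, 4.6, -25, 0, 0.4]])

```text
clock: 8.25
tcp_pos: [0.5834, 0.0839, 0.0138]
orientation: [2.008, 2.416, 0.006]
contact_force: [-1.1, 6.0, 3.3]
grip_width: 0.0513
gripper_force: 3.0
```

servo_tool(commands=[[0, 0, 0, 0.9, -5, 0, 0.4], [0, 0, 0, 1.8, -10, 0, 0.4], [0, 0, 0, 2.8, -15, 0, 0.4], [0, 0, 0, 3.7, -20, 0, 0.4], [0, 0, 0, 4.6, -25, 0, 0.4]])

```text
clock: 8.67
tcp_pos: [0.588, 0.0593, 0.0138]
orientation: [-2.008, -2.416, -0.007]
contact_force: [-1.2, 5.9, 4.8]
grip_width: 0.0514
gripper_force: 3.1
```

```bash
python3 - <<'E'
from fit import *
o=r.get_obs(); print(inv(F,o['tcp_pos'][:2]*1000),o['contact_force'])
E
```

```text
[38.44421872 32.34866286] [-1.19813993  5.90520595  4.76331733]
```

servo_tool(commands=[[0, 0, 0, 0.9, -5, 0, 0.4], [0, 0, 0, 1.8, -10, 0, 0.4], [0, 0, 0, 2.8, -15, 0, 0.4], [0, 0, 0, 3.7, -20, 0, 0.4], [0, 0, 0, 4.6, -25, 0, 0.4]])

```text
clock: 9.08
tcp_pos: [0.5926, 0.0343, 0.0138]
orientation: [-2.008, -2.416, -0.007]
contact_force: [-0.6, 6.3, 3.7]
grip_width: 0.0514
gripper_force: 3.2
```

servo_tool(commands=[[0, 0, 0, 0.9, -5, 0, 0.4], [0, 0, 0, 1.8, -10, 0, 0.4], [0, 0, 0, 2.8, -15, 0, 0.4], [0, 0, 0, 3.3, -18, 0, 0.4], [0, 0, 0, 3.9, -21, 0, 0.4]])

```text
clock: 9.5
tcp_pos: [0.5965, 0.0132, 0.0138]
orientation: [2.008, 2.416, 0.006]
contact_force: [-1.6, 6.6, 4.2]
grip_width: 0.0515
gripper_force: 3.3
```

servo_tool(commands=[[0, 0, 0, 0.3, -1.5, 0, 0.4], [0, 0, 0, 0.6, -3, 0, 0.4], [0, 0, 0, 0.9, -5, 0, 0.4], [0, 0, 0, 1.1, -6, 0, 0.4], [0, 0, 0, 1.1, -6, 0, 0.4]])

```text
clock: 9.92
tcp_pos: [0.5976, 0.0071, 0.0138]
orientation: [2.008, 2.416, 0.006]
contact_force: [-0.6, 6.1, 4.3]
grip_width: 0.0515
gripper_force: 2.7
```

```bash
python3 - <<'E'
from fit import *
o=r.get_obs(); print(inv(F,o['tcp_pos'][:2]*1000),o['contact_force'])
E
```

```text
[ 38.33350989 -20.73495064] [-0.63681904  6.11356463  4.29423755]
```

servo_tool(commands=[[0, 0, 0, 0.2, -1, 0, 0.4], [0, 0, 0, 0.4, -2, 0, 0.4], [0, 0, 0, 0.6, -3, 0, 0.4], [0, 0, 0, 0.6, -3, 0, 0.4]])

```text
clock: 10.25
tcp_pos: [0.598, 0.0051, 0.0138]
orientation: [-2.007, -2.416, -0.007]
contact_force: [-2.2, 7.9, 4.9]
grip_width: 0.0513
gripper_force: 3.8
```

servo_tool(commands=[[0, 0, 0, 0.2, -1, 0, 0.4], [0, 0, 0, 0.4, -2, 0, 0.4], [0, 0, 0, 0.6, -3, 0, 0.4], [0, 0, 0, 0.6, -3, 0, 0.4]])

```text
clock: 10.58
tcp_pos: [0.598, 0.005, 0.0138]
orientation: [-2.003, -2.416, -0.011]
contact_force: [-2.6, 12.4, 4.0]
grip_width: 0.0511
gripper_force: 6.7
```

servo_tool(commands=[[0, 0, 0, 0.6, -3, 0, 0.4], [0, 0, 0, 0.8, -4, 0, 0.4], [0, 0, 0, 0.8, -4, 0, 0.4]])

```text
clock: 10.83
tcp_pos: [0.5979, 0.0048, 0.0139]
orientation: [-1.998, -2.416, -0.015]
contact_force: [-5.3, 20.7, 5.6]
grip_width: 0.0513
gripper_force: 10.5
```

servo_tool(commands=[[0, 0, 0, -2, 10, 0, 0.4], [0, 0, 0, -5.5, 30, 0, 0.4], [0, 0, 0, -5.5, 30, 20, 0.4], [0, 0, 0, -5.5, 30, 55, 0.4], [0, 0, 0, -5.5, 30, 90, 0.4]])

```text
clock: 11.25
tcp_pos: [0.5922, 0.0244, 0.1028]
orientation: [-2.008, -2.414, 0.004]
contact_force: [0.7, -0.1, 0.1]
grip_width: 0.0509
gripper_force: 0.0
```

servo_tool(commands=[[0, 0, 0, -15, 30, 20, 0.4], [0, 0, 0, -30, 60, 40, 0.4], [0, 0, 0, -45, 90, 60, 0.4], [0, 0, 0, -60, 120, 80, 0.4], [0, 0, 0, -70, 150, 100, 0.4]])

```text
clock: 11.67
tcp_pos: [0.5219, 0.1753, 0.2039]
orientation: [2.009, 2.413, -0.001]
contact_force: [-0.3, -0.1, 0.1]
grip_width: 0.0512
gripper_force: 0.0
```

```bash
python3 - <<'E'
from h import *
p,d=r.grab_frame("top"); cv2.imwrite("pics/c2.png",cv2.resize(p[128:248,165:325],(800,600),interpolation=cv2.INTER_CUBIC))
E
```

```text
(no output)
```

View pics/c2.png

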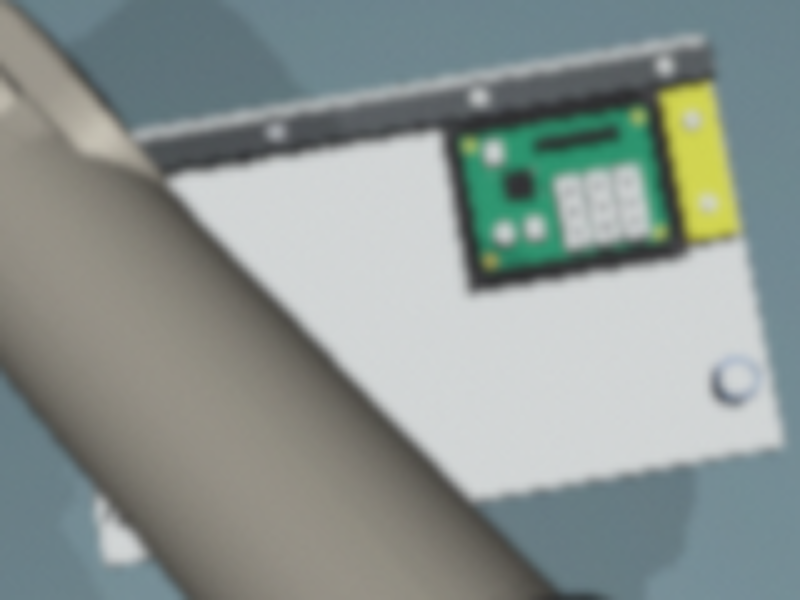

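The carrier is in the corner of the fence and the yellow stop; its near edge runs from (472,290) to (687,250). I'll check the angle and position by fitting its edges.

```bash
python3 - <<'E'
from fit import *
np.set_printoptions(precision=2,suppress=True)
for k in("crop0","c2"):
    p=cv2.imread(f"pics/{k}.png"); g=p.max(2)
    h=cv2.cvtColor(p,cv2.COLOR_BGR2HSV)
    m=cv2.inRange(h,(60,110,60),(90,255,255)); m[:90]=0
    m=cv2.morphologyEx(m,cv2.MORPH_CLOSE,np.ones((45,45)))
    n,l,s,c=cv2.connectedComponentsWithStats(m); i=1+s[1:,4].argmax()
    P=np.argwhere(l==i)[:,::-1]; w=inv(F,W(P,.0225)).astype(np.float32)
    R=cv2.minAreaRect(w); print(k,R, cv2.boxPoints(R))
    # near outer edge and free left end: dark->plate transition
p=cv2.cvtColor(cv2.imread("pics/c2.png"),cv2.COLOR_BGR2GRAY)
E1=[(u,next(v for v in range(310,220,-1) if p[v,u]<130)) for u in range(485,680,10)]
E2=[(next(u for u in range(425,500) if p[v,u]<130),v) for v in range(150,280,8)]
a=inv(F,W(E1,.016));b=inv(F,W(E2,.024))
q=np.polyfit(a[:,1],a[:,0],1);t=np.polyfit(b[:,0],b[:,1],1)
print("near edge x",a[:,0].mean(),"slope deg",np.degrees(q[0]));print("left end y",b[:,1].mean(),np.degrees(t[0]))
E
```

```text
crop0 ((-4.2640380859375, -18.860946655273438), (113.83365631103516, 83.96807861328125), 80.14852905273438) [[-55.37 -67.76]
 [ 27.36 -82.12]
 [ 46.84  30.03]
 [-35.89  44.4 ]]
c2 ((39.457908630371094, -100.0599365234375), (84.462158203125, 114.67296600341797), 0.5552557706832886) [[  -3.33  -43.14]
 [  -2.22 -157.8 ]
 [  82.24 -156.98]
 [  81.13  -42.32]]
near edge x -10.996938555321536 slope deg -0.05649817154449745
left end y -35.42796646046954 -0.012582324235905672
```

Measured centre is (39.5,-100.1) against the target (40,-100), and it is square within 0.1–0.5°. One last gentle press towards the fence confirms contact there after the slide.

servo_tool(commands=[[0, 0, 0, -3, -33, 0, 0.4], [0, 0, 0, -6, -66, 0, 0.4], [0, 0, 0, -8, -99, 0, 0.4], [0, 0, 0, -10, -132, 0, 0.4], [0, 0, 0, -11, -160, 0, 0.4]])

```text
clock: 12.13
tcp_pos: [0.5118, 0.0115, 0.2026]
orientation: [2.011, 2.412, -0.002]
contact_force: [0.4, -0.3, 0.1]
grip_width: 0.0512
gripper_force: 0.0
```

servo_tool(commands=[[0, 0, 0, -3, -33, 0, 0.4], [0, 0, 0, -6, -66, 0, 0.4], [0, 0, 0, -8, -95, 0, 0.4], [0, 0, 0, -10, -107, 0, 0.4], [0, 0, 0, -10, -107, 0, 0.4]])

```text
clock: 12.55
tcp_pos: [0.5013, -0.0971, 0.2023]
orientation: [2.018, 2.407, -0.004]
contact_force: [0.8, 0.2, -0.1]
grip_width: 0.051
gripper_force: 0.0
```

servo_tool(commands=[[0, 0, 0, 0, 0, -40, 0.4], [0, 0, 0, 0, 0, -80, 0.4], [0, 0, 0, 0, 0, -120, 0.4], [0, 0, 0, 0, 0, -150, 0.4], [0, 0, 0, 0, 0, -150, 0.4]])

```text
clock: 12.97
tcp_pos: [0.4981, -0.0908, 0.0476]
orientation: [-2.002, -2.41, 0.007]
contact_force: [-1.1, 0.5, -0.1]
grip_width: 0.0513
gripper_force: 0.0
```

```bash
python3 - <<'E'
from fit import *
o=r.get_obs(); print(o['tcp_pos'],inv(F,o['tcp_pos'][:2]*1000),o['contact_force'])
E
```

```text
[ 0.4981433  -0.09076896  0.04760312] [-77.34835724 -98.73276737] [-1.05858815  0.46359607 -0.12402567]
```

servo_tool(commands=[[0, 0, 0, 0, 0, -20, 0.4], [0, 0, 0, 0, 0, -37, 0.4], [0, 0, 0, 5, 0.9, -37, 0.4], [0, 0, 0, 12, 2.2, -37, 0.4], [0, 0, 0, 18, 3.3, -37, 0.4]])

```text
clock: 13.38
tcp_pos: [0.5226, -0.088, 0.0174]
orientation: [2.007, 2.414, 0.003]
contact_force: [0.4, -0.0, -0.2]
grip_width: 0.0511
gripper_force: 0.0
```

servo_tool(commands=[[0, 0, 0, 1.5, 0.3, 0, 0.4], [0, 0, 0, 3, 0.6, 0, 0.4], [0, 0, 0, 4.5, 0.8, 0, 0.4], [0, 0, 0, 5, 0.9, 0, 0.4], [0, 0, 0, 5, 0.9, 0, 0.4]])

```text
clock: 13.8
tcp_pos: [0.5252, -0.0877, 0.0155]
orientation: [2.009, 2.415, 0.0]
contact_force: [-0.1, -0.6, -0.3]
grip_width: 0.051
gripper_force: 0.0
```

servo_tool(commands=[[0, 0, 0, 1, 0.2, 0, 0.4], [0, 0, 0, 2, 0.4, 0, 0.4], [0, 0, 0, 3, 0.6, 0, 0.4], [0, 0, 0, 3, 0.6, 0, 0.4]])

```text
clock: 14.13
tcp_pos: [0.5284, -0.0869, 0.0153]
orientation: [2.009, 2.415, 0.0]
contact_force: [0.6, 0.2, -0.0]
grip_width: 0.051
gripper_force: 0.0
```

servo_tool(commands=[[0, 0, 0, 1, 0.2, 0, 0.4], [0, 0, 0, 2, 0.4, 0, 0.4], [0, 0, 0, 3, 0.6, 0, 0.4], [0, 0, 0, 3, 0.6, 0, 0.4]])

```text
clock: 14.47
tcp_pos: [0.5314, -0.0862, 0.0154]
orientation: [2.009, 2.415, 0.0]
contact_force: [-0.2, 0.4, -0.6]
grip_width: 0.0511
gripper_force: 0.0
```

servo_tool(commands=[[0, 0, 0, 1, 0.2, 0, 0.4], [0, 0, 0, 2, 0.4, 0, 0.4], [0, 0, 0, 2, 0.4, 0, 0.4]])

```text
clock: 14.72
tcp_pos: [0.5334, -0.0859, 0.0153]
orientation: [2.009, 2.415, 0.0]
contact_force: [0.4, -0.4, -0.3]
grip_width: 0.0514
gripper_force: 0.0
```

servo_tool(commands=[[0, 0, 0, 1, 0.2, 0, 0.4], [0, 0, 0, 2, 0.4, 0, 0.4], [0, 0, 0, 2, 0.4, 0, 0.4]])

```text
clock: 14.97
tcp_pos: [0.5339, -0.0859, 0.015]
orientation: [-2.008, -2.414, 0.003]
contact_force: [-4.1, -0.2, 2.2]
grip_width: 0.0511
gripper_force: 2.3
```

servo_tool(commands=[[0, 0, 0, 1, 0.2, 0, 0.4], [0, 0, 0, 2, 0.4, 0, 0.4], [0, 0, 0, 2, 0.4, 0, 0.4]])

```text
clock: 15.22
tcp_pos: [0.5345, -0.0858, 0.0148]
orientation: [-2.007, -2.413, 0.007]
contact_force: [-8.5, -1.2, 6.7]
grip_width: 0.0512
gripper_force: 4.3
```

servo_tool(commands=[[0, 0, 0, 1, 0.2, 0, 0.4], [0, 0, 0, 2, 0.4, 0, 0.4], [0, 0, 0, 2, 0.4, 0, 0.4]])

```text
clock: 15.47
tcp_pos: [0.5346, -0.0858, 0.0147]
orientation: [-2.006, -2.411, 0.012]
contact_force: [-14.1, -2.1, 12.5]
grip_width: 0.0513
gripper_force: 7.6
```

servo_tool(commands=[[0, 0, 0, -8, -1.5, 0, 0.4], [0, 0, 0, -30, -5.5, 0, 0.4], [0, 0, 0, -30, -5.5, 30, 0.4], [0, 0, 0, -30, -5.5, 70, 0.4], [0, 0, 0, -30, -5.5, 110, 0.4]])

```text
clock: 15.88
tcp_pos: [0.5085, -0.0899, 0.126]
orientation: [-2.007, -2.415, -0.001]
contact_force: [0.9, -0.6, 0.8]
grip_width: 0.051
gripper_force: 0.0
```

servo_tool(commands=[[0, 0, 0, 0, 30, 20, 0.4], [0, 0, 0, 0, 60, 40, 0.4], [0, 0, 0, 0, 95, 60, 0.4], [0, 0, 0, 0, 130, 80, 0.4], [0, 0, 0, 0, 160, 80, 0.4]])

```text
clock: 16.3
tcp_pos: [0.5117, 0.0732, 0.2097]
orientation: [2.004, 2.412, 0.011]
contact_force: [1.5, -0.6, 0.1]
grip_width: 0.0513
gripper_force: 0.0
```

servo_tool(commands=[[0, 0, 0, 0, 30, 0, 0.4], [0, 0, 0, 0, 60, 0, 0.4], [0, 0, 0, 0, 90, 0, 0.4], [0, 0, 0, 0, 100, 0, 0.4], [0, 0, 0, 0, 100, 0, 0.4]])

```text
clock: 16.72
tcp_pos: [0.5089, 0.1737, 0.2058]
orientation: [-2.002, -2.42, -0.005]
contact_force: [0.7, -0.2, 0.1]
grip_width: 0.0512
gripper_force: 0.0
```

```bash
python3 - <<'E'
from fit import *
np.set_printoptions(precision=2,suppress=True)
im,d=r.grab_frame("top"); im=cv2.resize(im[128:248,165:325],(800,600),interpolation=cv2.INTER_CUBIC); cv2.imwrite("pics/c3.png",im)
p=cv2.cvtColor(im,cv2.COLOR_BGR2GRAY)
E1=[(u,next(v for v in range(310,220,-1) if p[v,u]<130)) for u in range(485,680,10)]
E2=[(next(u for u in range(425,500) if p[v,u]<130),v) for v in range(150,280,8)]
a=inv(F,W(E1,.016));b=inv(F,W(E2,.024))
print("near edge x",a[:,0].mean(),np.degrees(np.polyfit(a[:,1],a[:,0],1)[0]),"left end y",b[:,1].mean(),np.degrees(np.polyfit(b[:,0],b[:,1],1)[0]))
print(r.get_obs()['contact_force'])
E
```

```text
near edge x -10.531586203844487 -0.17609789519940625 left end y -35.495483508678774 -0.08047511443645206
[ 1.4  -0.7   0.37]
```

View pics/c3.png

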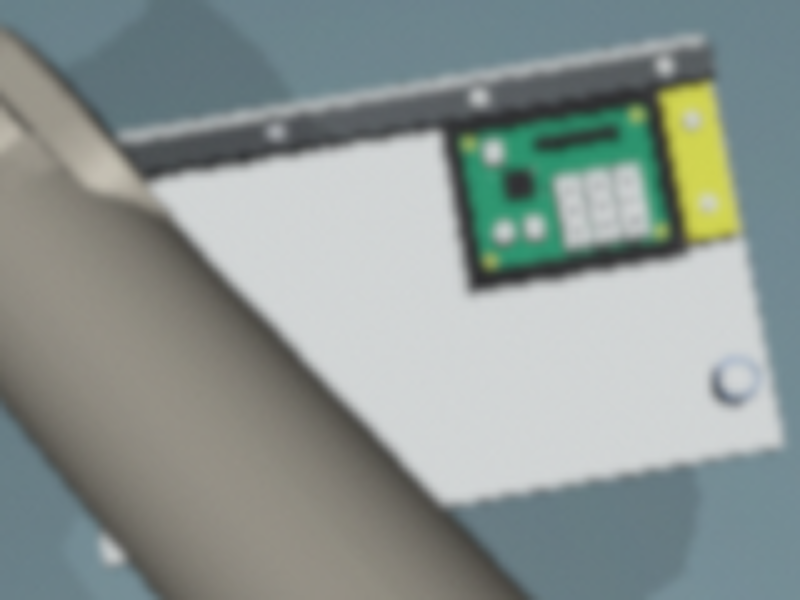

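The carrier sits flush in the corner of the fence (455,130) and the yellow stop (680,165), and the capacitor has not moved. The arm is clear, so I hand in.

```bash
python3 -c "
from bench import r
print(r.hand_in())"
```

```text
the job is handed in; nothing more can be done
None
```

I pushed the middle-sized carrier flush along the fence and against the yellow stop, left the fingers clear, and handed the job in; my last measurement put it within about 0.6 mm and 0.2° of the seated pose, and no verdict came back.

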